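# Uncover the wide port of an inspection camera on a phone-repair bench

### The job

Two upward-looking inspection cameras stand on the phone-repair bench, each with its viewing port under a steel dust cover that turns on a single pin. On the camera with the larger round cover, swing the cover aside by its black finger post, a quarter turn to its stop, so that the wide port lies open. Leave the smaller cover of the other camera shut.

Things in the scene. Friction and masses are not known exactly. Their poses are not given: they have to be found in the camera images.
- wide_post (a point): Middle of the larger cover's finger post: black, upright, 14 mm in diameter, 38 mm tall (this point is 19 mm below its top, 19 mm above the steel plate it stands on, 88 mm above the table), 98 mm from the pin at the cover's free end. Except the posts, nothing on either camera rises above 14 mm below this point. Each camera is a fixed grey box 140 x 170 x 55 mm high.
- wide_pin (a point): Top of the larger cover's vertical pin: steel disc, 13 mm in diameter, 74 mm above the table. The post travels on a level circle of 98 mm radius about it. The cover is a 4 mm steel plate: an arm 18 mm wide with a 64 mm disc centred 60 mm from the pin, over a 44 mm port when shut. A small dark stud 24 mm from the pin marks where the open arm stops.
- wide_cover (a joint): Angle of the larger cover about its pin, rad: 0 shut over the port, growing anticlockwise seen from above, to a hard stop at 1.57 (fully aside). It starts shut or nearly so (0 to 0.25). It turns with light friction (about 1 N at the post) and stays where it is left.
- narrow_cover (a joint): Angle of the smaller cover of the other camera, rad, same sense: 0 shut. It starts shut (0 to 0.05) and is to stay so. That camera has the same box, arm and post, but a disc only 34 mm in diameter over a 20 mm port. Either camera may stand left or right.
Not all that is in view belongs to the job. What is shaped like the part that bears wide_post but pink is not meant.

How it is judged:
At the end, for the whole second after the job is handed in: The larger cover is swung aside to within about 15 degrees of its stop (angle above 1.3 rad) and at rest; the smaller cover is still shut (angle below 0.25 rad) (value of joint wide_cover above 1.3 rad and velocity of joint wide_cover between -0.05 and 0.05 rad/s and value of joint narrow_cover below 0.25 rad); the robot touches nothing.
It fails at once if the smaller cover is swung away from its port (angle above 0.25 rad) (value of joint narrow_cover above 0.25 rad).
It also fails if it takes over 35 s, if anything falls off the work surface, if the arm or the gripper's body presses on something with over 40 N, if the wrist force passes 120 N, or if a joint passes its speed limit or range.

### The arm

A 6-joint arm with a two-finger parallel gripper is mounted at the origin on the work surface. World frame = base frame: x ahead of the robot, y to its left, z up, the work surface at z = 0. Lengths are in m, angles in rad, forces in N, time in s.
With the tool pointing down it reaches from about 0.425 to 0.95 m from the base axis. Payload 3.5 kg.
Tool frame: the origin (TCP) lies at the very end of the fingers, on their centre line; the grasp point (between the pads) lies 19 mm behind it (ctrl.grip_point_offset is the distance from the TCP to the grasp point, in m); z points along the fingers, y is the line along which they close (so a half turn about z gives the same grasp; the last joint's range is limited). The gripper opens to 85 mm and grips with 20 to 120 N. Pads are 22 mm wide; open, the fingers measure 114 mm over their backs; the gripper's body (76 mm by 85 mm) begins 54 mm behind the grasp point. The pads swing forward as they close: fully open they stand 13 mm farther back than shut.
Start: joints at [-1.409, 0.286, 1.577, -0, 1.279, -0.15], TCP at [0.207, -0.642, 0.209] pointing down, gripper open.
Joint ranges: [-2.77, 2.77], [-0.9, 2.22], [0.21, 2.48], [-1.53, 4.67], [0.24, 2.81], [-2.84, 2.84]. Speed limits (rad/s): [2.79, 2.79, 3.14, 3.14, 3.14, 3.14].

### API

Orientations are given as a unit quaternion [x, y, z, w].
In Python, from plant import telemetry, vision, ctrl gives the robot as it stands.
- The arm moves only by the tool arm_command, never from a script. Its argument "series" is one flat list of numbers, 7 for each row, row after row: the shift along the tool's x, y, z in cm, then the turn, a rotation vector about the tool's x, y, z in degrees, then the closure, from 0 (fully open) to 1 (shut). A call has 1 to 10 rows; each row is the pose to reach, as a shift and turn from the pose commanded when the call began, along the tool's axes at that moment; what a row does not reach only later rows make up. A row lasts 1/12 s, in which the tool goes at most 41.7 mm and 7.16 degrees, less where a joint would pass 70% of its speed; a pose out of reach is approached as far as the arm can. A call with a gripper value outside its range is refused whole. The fingers move at their own pace and stop on an object; "force" is the grip in N (left out, the last holds). Time passes only in rows, so rows that repeat a pose let the fingers close. It gives the time, the measured TCP pose, the force, the opening and the grip force at its end, in the units of the state.
- telemetry.get_state(): the state, without advancing time (a new reading comes with each control period).
- vision.read_camera(name): name is "side" or "top"; returns a dict with "color" (384x512x3 uint8, blue, green, red), "K" (3x3 intrinsics, pixels), "D" ([k1, k2, p1, p2, k3] as OpenCV has them; the pictures are not rectified), "rvec" (rotation vector, rad) and "tvec" (3), from world to camera coordinates, as OpenCV has them. Camera axes: x right, y down, z forward; pixel columns grow to the right and rows downward; lengths in m; the calibration is good to about 2 mm. A picture is of the moment at which its call begins. There is no depth.
- ctrl.sign_off(): hands the job in; it is judged then, once.
The state is a dict: "time": time; "qpos": joint angles; "dq": joint speeds; "joint_efforts": joint torques, N m; "eef_pos": TCP position; "tcp_rot": TCP orientation; "contact_force": force on the tool from outside, world axes, zero at the start; "wrist_torque": the same for the moment, N m; "opening": opening from 0.0 (shut) to 1.0 (fully open); "finger_force": force on a finger pad.
Only numpy, scipy, OpenCV 4.12 (cv2) and the standard library are available. Lean on these libraries where they do the work, as an engineer would, in place of code of your own. Each camera call takes 0.05 s, during which the arm holds its last target. There are 200 camera calls.

## Working session

There is one attempt and no reset: what is moved stays moved. The work goes in short steps, Python scripts to look and compute and a tool call to move; the robot and the scene stay as the last step left them, time stands still between calls to the robot, and variables do not carry over. Pictures are saved under pics/ and viewed, at most 10 in all, crops included, and the job is handed in when it is done.

Besides the shell and the picture viewer there is one more tool, called after "Emit:" as name(argument=value, ...), one argument or row to a line, values as JSON. arm_command: Moves the arm, as the interface text tells. Its arguments: {"type":"object","properties":{"series":{"type":"array","items":{"type":"number"}},"force":{"type":"number"}},"required":["series"]}

```bash
mkdir -p pics; python3 - <<'E'
from plant import telemetry, vision, ctrl
import cv2
for n in("top","side"):
    c=vision.read_camera(n); cv2.imwrite(f"pics/{n}0.png",c["color"])
    print(n,c["K"],c["rvec"],c["tvec"],c["D"])
s=telemetry.get_state();print(s)
E
```

```text
top [[359.95380951   0.         253.356492  ]
 [  0.         359.95380951 199.97678476]
 [  0.           0.           1.        ]] [ 2.04969964 -2.18455557  0.22092056] [0.15953137 0.38138663 1.02096002] [-0.03419962  0.          0.          0.          0.        ]
side [[402.47400482   0.         250.92952194]
 [  0.         402.47400482 194.25067144]
 [  0.           0.           1.        ]] [ 0.59910724 -2.44629622  1.47316412] [0.43194633 0.11851793 1.15592092] [-0.07684153  0.          0.          0.          0.        ]
{'time': 0.1, 'qpos': array([-1.40900014e+00,  2.87128672e-01,  1.57807080e+00,  1.13096730e-05,
        1.27861202e+00, -1.49995831e-01]), 'dq': array([-0.00038672, -0.00067702, -0.00446369,  0.00032084,  0.00015002,
        0.00105246]), 'joint_efforts': array([ 7.10428121e-04, -4.07294333e+01, -2.93698937e+01, -1.48827949e-04,
        3.39374616e-03,  6.61359010e-06]), 'eef_pos': array([ 0.20699198, -0.6417832 ,  0.20772939]), 'tcp_rot': array([ 9.87872454e-01,  1.55263594e-01, -1.13248581e-06, -1.10943459e-03]), 'contact_force': array([ 0.73937073, -0.59757377,  0.20465287]), 'wrist_torque': array([-0.01705469, -0.02415762,  0.01704492]), 'finger_force': 0.0, 'opening': 1.0033921035279938}
```

View pics/top0.png

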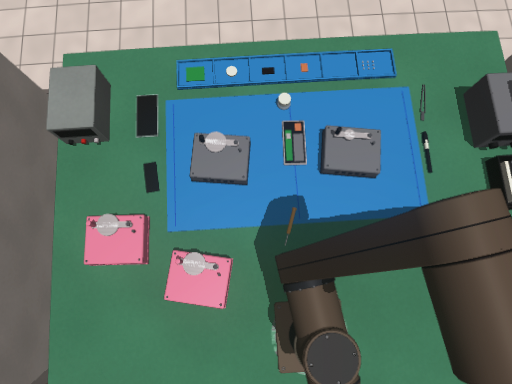

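View pics/side0.png

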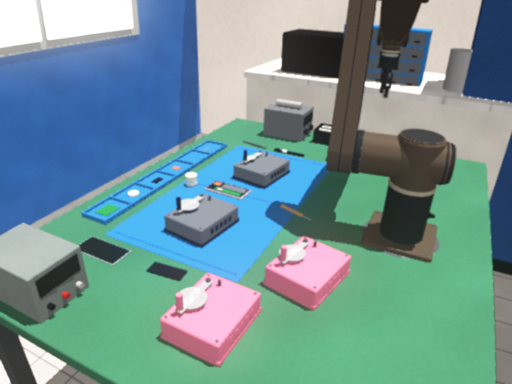

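The top view shows the grey camera with the large disc at about (216,142), and the other grey camera, with the small disc, at about (350,134). The pink ones at lower left are decoys. I'll zoom in on the large one.

```bash
python3 - <<'E'
import cv2,numpy as np
a=cv2.imread("pics/top0.png")[120:195,180:260];b=cv2.imread("pics/side0.png")[185:245,155:245]
c=cv2.imread("pics/top0.png")[115:190,310:390]
f=lambda i:cv2.resize(i,(400,300),interpolation=cv2.INTER_CUBIC)
cv2.imwrite("pics/c1.png",np.vstack([np.hstack([f(a),f(c)]),np.hstack([f(b),0*f(b)])]))
E
```

```text
(no output)
```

View pics/c1.png

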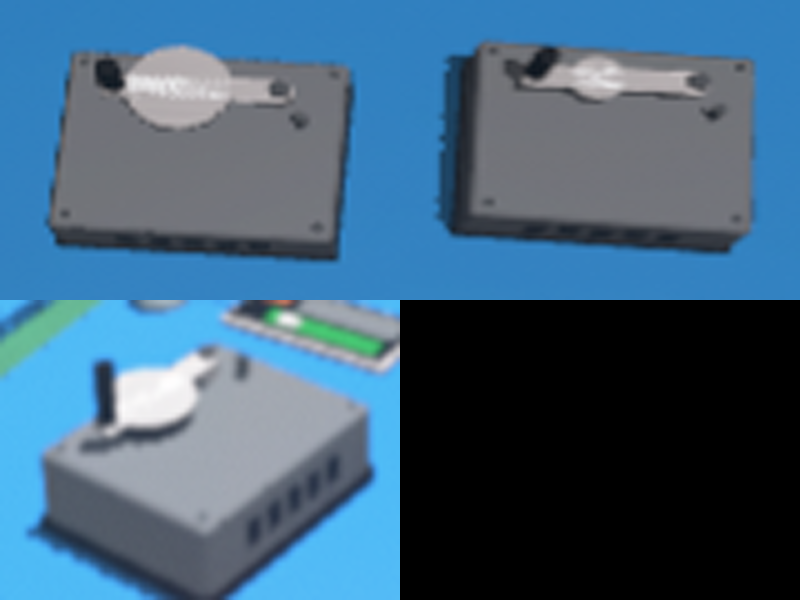

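The top crop shows the large cover's post middle at about (202,139), its pin at (236.4,142.5) and the stud at about (239.6,150.5). In the side view the post middle is at about (178.6,203.4).

```bash
cat >h.py <<'E'
import cv2,numpy as np
from plant import telemetry, vision, ctrl
from scipy.spatial.transform import Rotation as R
def ray(c,p):
    r=cv2.Rodrigues(c["rvec"])[0]
    u=cv2.undistortPoints(np.array([[p]],float),c["K"],c["D"])[0,0]
    return -r.T@np.ravel(c["tvec"]), r.T@np.array([*u,1])
def plane(c,p,z):
    o,d=ray(c,p); return o+d*(z-o[2])/d[2]
E
python3 - <<'E'
from h import *
t=vision.read_camera("top");s=vision.read_camera("side")
p1=plane(t,(202,139),.088);p2=plane(s,(178.6,203.4),.088);pin=plane(t,(236.4,142.5),.074)
print(p1,p2,pin,np.linalg.norm((p1-pin)[:2]),np.linalg.norm((p2-pin)[:2]))
print("stud",plane(t,(239.6,150.5),.065), "narrow post",plane(t,(310+136/5-0,115+62/4),.088))
st=telemetry.get_state();print(R.from_quat(st["tcp_rot"]).as_matrix().round(3))
# camera box corners
for q in [(80,55),(345,70),(330,235),(52,222)]: print(plane(t,(180+q[0]/5,120+q[1]/4),.055))
E
```

```text
[0.57087846 0.27315614 0.088     ] [0.57131217 0.27774044 0.088     ] [0.55895467 0.17420047 0.074     ] 0.09967146957788227 0.10427479678445588
stud [0.53682042 0.16634078 0.065     ] narrow post [ 0.57228357 -0.12263948  0.088     ]
[[ 0.952  0.307 -0.   ]
 [ 0.307 -0.952  0.001]
 [ 0.    -0.001 -1.   ]]
[0.60192416 0.29484856 0.055     ]
[0.57959978 0.13602454 0.055     ]
[0.45220017 0.15264    0.055     ]
[0.47253808 0.31528471 0.055     ]
```

Emit:
arm_command(
  series=[46, -26, 0, 0, 0, -65, 0.5, 46, -26, 0, 0, 0, -65, 0.5, 46, -26, 0, 0, 0, -65, 0.5, 46, -26, 0, 0, 0, -65, 0.5, 46, -26, 0, 0, 0, -65, 0.5, 46, -26, 0, 0, 0, -65, 0.5, 46, -26, 0, 0, 0, -65, 0.5, 46, -26, 0, 0, 0, -65, 0.5, 46, -26, 0, 0, 0, -65, 0.5, 46, -26, 0, 0, 0, -65, 0.5],
  force=20,
)

```text
time: 1.03
eef_pos: [0.4904, -0.3342, 0.209]
tcp_rot: [0.748, 0.663, -0.0, 0.0]
contact_force: [1.3, -0.3, 0.6]
opening: 0.501
finger_force: 0.0
```

```bash
cat >>h.py <<'E'
PIN=np.array([.559,.175]);A0=np.arctan2(.274-.175,.571-.559)
def go(ang,z,r=.098):   # shift and yaw to put the fingers astride the post circle at cover angle ang
    s=telemetry.get_state();Rt=R.from_quat(s["tcp_rot"]);p=np.array(s["eef_pos"])
    a=A0+ang;g=np.array([*(PIN+r*np.array([np.cos(a),np.sin(a)])),z])
    y=a-np.pi/2
    m=np.array([[np.sin(y),-np.cos(y),0],[np.cos(y),np.sin(y),0],[0,0,-1]]) # placeholder columns set below
    ya=np.array([np.cos(y),np.sin(y),0]);za=np.array([0,0,-1.]);m=np.column_stack([np.cross(ya,za),ya,za])
    print(g.round(3),(Rt.inv().apply(g-p)*100).round(1),(Rt.inv()*R.from_matrix(m)).as_rotvec(degrees=True).round(1))
E
sed -i '/placeholder/d' h.py
python3 - <<'E'
from h import *
s=telemetry.get_state();print(s["time"],s["eef_pos"],s["opening"],s["qpos"]);go(0,.2)
E
```

```text
1.0333 [ 0.49042822 -0.33419265  0.20899913] 0.5011966014955368 [-7.68988255e-01  1.08609222e-01  1.78301975e+00 -3.00574528e-05
  1.24989308e+00 -6.48836232e-01]
[0.571 0.272 0.2  ] [61.2  0.7  0.9] [0. 0. 0.]
```

Emit:
arm_command(
  series=[61, 0.7, 0, 0, 0, 0, 0.5, 61, 0.7, 0, 0, 0, 0, 0.5, 61, 0.7, 0, 0, 0, 0, 0.5, 61, 0.7, 0, 0, 0, 0, 0.5, 61, 0.7, 0, 0, 0, 0, 0.5, 61, 0.7, 0, 0, 0, 0, 0.5, 61, 0.7, 0, 0, 0, 0, 0.5, 61, 0.7, 0, 0, 0, 0, 0.5, 61, 0.7, 0, 0, 0, 0, 0.5, 61, 0.7, 0, 0, 0, 0, 0.5],
)

```text
time: 1.87
eef_pos: [0.5457, 0.0789, 0.2091]
tcp_rot: [0.75, 0.662, 0.0, 0.0]
contact_force: [1.0, 0.4, 0.5]
opening: 0.502
finger_force: 0.0
```

```bash
python3 -c "
from h import *
go(0,.14)"
```

```text
[0.571 0.272 0.14 ] [19.5  0.1  6.9] [ 0.   0.  -0.2]
```

Emit:
arm_command(
  series=[19.5, 0.1, 0, 0, 0, 0, 0.5, 19.5, 0.1, 0, 0, 0, 0, 0.5, 19.5, 0.1, 0, 0, 0, 0, 0.5, 19.5, 0.1, 0, 0, 0, 0, 0.5, 19.5, 0.1, 0, 0, 0, 0, 0.5, 19.5, 0.1, 6.9, 0, 0, 0, 0.5, 19.5, 0.1, 6.9, 0, 0, 0, 0.5, 19.5, 0.1, 6.9, 0, 0, 0, 0.5, 19.5, 0.1, 6.9, 0, 0, 0, 0.5],
)

```text
time: 2.62
eef_pos: [0.5695, 0.2698, 0.1378]
tcp_rot: [0.75, 0.662, -0.002, -0.001]
contact_force: [0.0, 0.7, 0.6]
opening: 0.505
finger_force: 0.0
```

```bash
python3 - <<'E'
from h import *
t=vision.read_camera("top");s=vision.read_camera("side")
f=lambda i:cv2.resize(i,(400,400),interpolation=cv2.INTER_CUBIC)
cv2.imwrite("pics/c2.png",np.hstack([f(t["color"][90:190,160:260]),f(s["color"][150:250,140:240])]))
go(0,.082);print(telemetry.get_state()["eef_pos"])
E
```

```text
[0.571 0.272 0.082] [ 0.2 -0.2  6. ] [ 0.2 -0.1 -0.3]
[0.57239462 0.27016539 0.14212158]
```

View pics/c2.png

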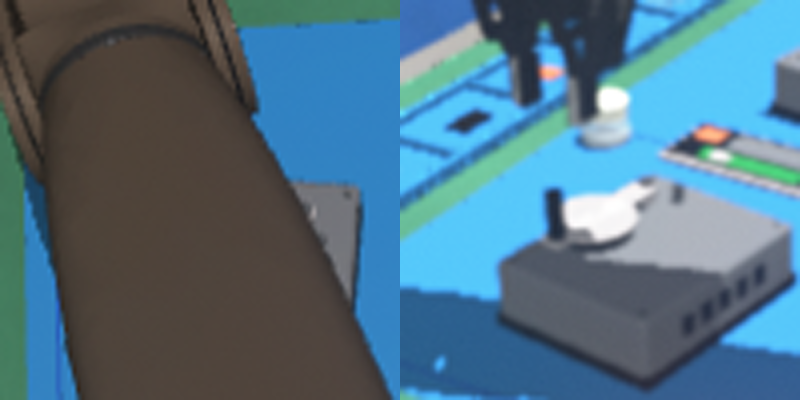

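The top view is blocked by the arm. In the side crop the fingers, at about (525,100) and (580,115), straddle the post at (554,212). I'll descend.

Emit:
arm_command(
  series=[0.2, -0.2, 2, 0, 0, 0, 0.5, 0.2, -0.2, 4, 0, 0, 0, 0.5, 0.2, -0.2, 6, 0, 0, 0, 0.5, 0.2, -0.2, 6, 0, 0, 0, 0.5, 0.2, -0.2, 6, 0, 0, 0, 0.5, 0.2, -0.2, 6, 0, 0, 0, 0.5],
)

```text
time: 3.22
eef_pos: [0.5713, 0.2726, 0.083]
tcp_rot: [0.75, 0.662, 0.002, 0.001]
contact_force: [-0.8, 0.3, 1.0]
opening: 0.497
finger_force: 0.0
```

```bash
python3 - <<'E'
from h import *
s=vision.read_camera("side")
cv2.imwrite("pics/c3.png",cv2.resize(s["color"][150:250,140:240],(500,500),interpolation=cv2.INTER_CUBIC))
st=telemetry.get_state();print(st["eef_pos"],st["contact_force"])
for a in np.arange(.15,1.66,.15): print(round(a,2));go(a,.082)
E
```

```text
[0.57144583 0.27273475 0.08315857] [-0.32816968 -0.2673497  -0.35492984]
0.15
[0.556 0.273 0.082] [-0.2 -1.5  0.1] [ 0.3 -0.1 -8.8]
0.3
[0.542 0.271 0.082] [-0.5 -3.   0.1] [  0.3  -0.1 -17.4]
0.45
[0.527 0.268 0.082] [-1.  -4.3  0.1] [  0.3  -0.1 -26. ]
0.6
[0.514 0.262 0.082] [-1.8 -5.6  0.1] [  0.3  -0.  -34.6]
0.75
[0.501 0.254 0.082] [-2.7 -6.7  0.1] [  0.3  -0.  -43.2]
0.9
[0.49  0.245 0.082] [-3.8 -7.7  0.1] [  0.3   0.  -51.8]
1.05
[0.48  0.234 0.082] [-5.  -8.5  0.1] [  0.3   0.  -60.4]
1.2
[0.473 0.221 0.082] [-6.3 -9.2  0.1] [  0.3   0.1 -69. ]
1.35
[0.467 0.208 0.082] [-7.7 -9.6  0.1] [  0.3   0.1 -77.6]
1.5
[0.463 0.194 0.082] [-9.2 -9.8  0.1] [  0.3   0.1 -86.2]
1.65
[0.461 0.179 0.082] [-10.7  -9.8   0. ] [  0.3   0.1 -94.8]
```

View pics/c3.png

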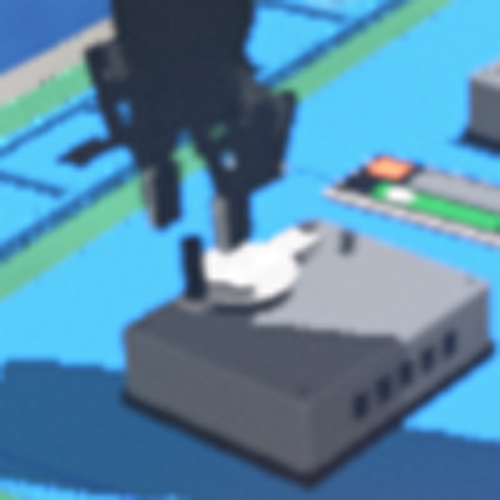

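```bash
python3 - <<'E'
from h import *
s=vision.read_camera("side");p=telemetry.get_state()["eef_pos"]
y=R.from_quat(telemetry.get_state()["tcp_rot"]).apply([0,1,0])
for z in (.069,.083,.095,.107):
  q=[[p[0],p[1],z]]+[[*(p+k*y)[:2],z] for k in(-.025,.025)]
  print(z,((cv2.projectPoints(np.array(q),s["rvec"],s["tvec"],s["K"],s["D"])[0][:,0]-[140,150])*5).round().tolist())
print("cam",-cv2.Rodrigues(s["rvec"])[0].T@np.ravel(s["tvec"]))
E
```

```text
0.069 [[200.0, 293.0], [234.0, 306.0], [168.0, 280.0]]
0.083 [[199.0, 271.0], [232.0, 284.0], [166.0, 258.0]]
0.095 [[197.0, 252.0], [231.0, 265.0], [165.0, 240.0]]
0.107 [[196.0, 233.0], [230.0, 246.0], [163.0, 221.0]]
cam [-0.03954095  1.06001845  0.64154087]
```

The side crop puts the fingertips at about (160,222) and (230,247). By projection that is z≈0.106, level with the post top and higher than the TCP reading suggests. I'll close gently to see whether the post is between the pads.

Emit:
arm_command(
  series=[0, 0, 0, 0, 0, 0, 0.75, 0, 0, 0, 0, 0, 0, 0.9, 0, 0, 0, 0, 0, 0, 0.95, 0, 0, 0, 0, 0, 0, 0.95, 0, 0, 0, 0, 0, 0, 0.95, 0, 0, 0, 0, 0, 0, 0.95],
  force=20,
)

```text
time: 3.82
eef_pos: [0.5703, 0.2726, 0.0813]
tcp_rot: [0.75, 0.662, 0.001, 0.001]
contact_force: [-0.2, 0.1, 5.7]
opening: 0.135
finger_force: 19.7
```

```bash
python3 - <<'E'
from h import *
s=vision.read_camera("side")
cv2.imwrite("pics/c4.png",cv2.resize(s["color"][150:250,140:240],(500,500),interpolation=cv2.INTER_CUBIC))
st=telemetry.get_state();print(st["eef_pos"],st["contact_force"],st["finger_force"],st["opening"])
E
```

```text
[0.57033721 0.27264482 0.08123008] [ 0.32368348 -0.3657957   5.50156524] 19.739661812782288 0.1374571736504287
```

View pics/c4.png

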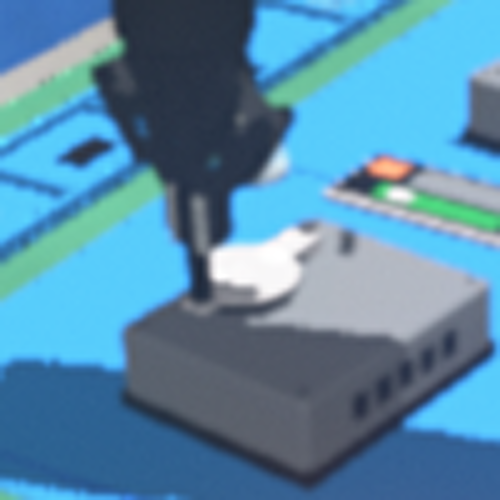

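The post, at about (200,270), is held between the pads (opening 0.137, finger force 20 N). I'll loosen slightly, lower 6 mm and sweep along the arc.

Emit:
arm_command(
  series=[0, 0, 0.3, 0, 0, 0, 0.75, 0, 0, 0.6, 0, 0, 0, 0.75, -0.05, -1, 0.6, 0, 0, -5.7, 0.75, -0.2, -1.95, 0.6, 0, 0, -11.5, 0.75, -0.45, -2.9, 0.6, 0, 0, -17.2, 0.75, -0.8, -3.8, 0.6, 0, 0, -22.9, 0.75, -1.2, -4.7, 0.6, 0, 0, -28.6, 0.75, -1.7, -5.5, 0.6, 0, 0, -34.4, 0.75, -2.3, -6.3, 0.6, 0, 0, -40.1, 0.75, -2.3, -6.3, 0.6, 0, 0, -40.1, 0.75],
)

```text
time: 4.7
eef_pos: [0.5016, 0.2567, 0.0723]
tcp_rot: [0.477, 0.879, -0.001, -0.001]
contact_force: [0.4, 0.6, -0.3]
opening: 0.252
finger_force: 0.0
```

```bash
python3 - <<'E'
from h import *
s=vision.read_camera("side")
cv2.imwrite("pics/c5.png",cv2.resize(s["color"][150:250,140:240],(500,500),interpolation=cv2.INTER_CUBIC))
st=telemetry.get_state();print(st["eef_pos"],st["contact_force"],st["finger_force"],st["opening"])
for a in np.arange(.8,1.75,.1): print(round(a,2));go(a,.076)
E
```

```text
[0.50248107 0.2569732  0.07266059] [-0.62069699  0.46453835 -0.05153962] 0.0 0.2515742099357849
0.8
[0.497 0.251 0.076] [-0.2 -0.7 -0.3] [-0.2 -0.1 -6.1]
0.9
[0.49  0.245 0.076] [-0.4 -1.7 -0.3] [ -0.2  -0.1 -11.8]
1.0
[0.484 0.237 0.076] [-0.6 -2.7 -0.3] [ -0.2  -0.1 -17.5]
1.1
[0.478 0.23  0.076] [-0.9 -3.6 -0.3] [ -0.1  -0.1 -23.3]
1.2
[0.473 0.221 0.076] [-1.4 -4.4 -0.3] [ -0.1  -0.1 -29. ]
1.3
[0.468 0.212 0.076] [-1.9 -5.3 -0.3] [ -0.1  -0.1 -34.7]
1.4
[0.465 0.203 0.076] [-2.5 -6.1 -0.3] [ -0.1  -0.1 -40.5]
1.5
[0.463 0.194 0.076] [-3.2 -6.8 -0.3] [ -0.1  -0.1 -46.2]
1.6
[0.461 0.184 0.076] [-3.9 -7.4 -0.3] [ -0.1  -0.1 -51.9]
1.7
[0.461 0.174 0.076] [-4.7 -8.  -0.3] [ -0.1  -0.1 -57.7]
```

View pics/c5.png

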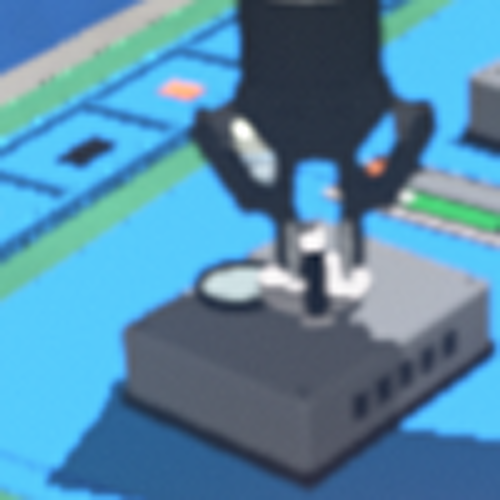

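The post, at about (315,285), is caged between the fingers and moving with them, and the port at (235,285) is coming clear. I'll continue to about 1.57.

Emit:
arm_command(
  series=[-0.2, -0.7, -0.2, 0, 0, -6, 0.75, -0.4, -1.7, -0.3, 0, 0, -11.8, 0.75, -0.6, -2.7, -0.3, 0, 0, -17.5, 0.75, -0.9, -3.6, -0.3, 0, 0, -23.3, 0.75, -1.4, -4.4, -0.3, 0, 0, -29, 0.75, -1.9, -5.3, -0.3, 0, 0, -34.7, 0.75, -2.5, -6.1, -0.3, 0, 0, -40.5, 0.75, -3.2, -6.8, -0.3, 0, 0, -46.2, 0.75, -3.7, -7.2, -0.3, 0, 0, -50.2, 0.75, -3.7, -7.2, -0.3, 0, 0, -50.2, 0.75],
)

```text
time: 5.58
eef_pos: [0.4636, 0.1872, 0.0766]
tcp_rot: [0.061, 0.998, 0.001, -0.001]
contact_force: [-0.7, 1.0, 0.8]
opening: 0.247
finger_force: 0.5
```

```bash
python3 - <<'E'
from h import *
st=telemetry.get_state();print(st["eef_pos"],st["contact_force"],st["finger_force"],st["opening"]);go(1.57,.076)
E
```

```text
[0.46364021 0.18721875 0.07663341] [-0.68359471  0.98437496  0.75277893] 0.48547178506851196 0.24735209445990344
[0.462 0.187 0.076] [ 0.2 -0.1  0.1] [ 0.1 -0.1 -0. ]
```

Emit:
arm_command(
  series=[0, 0, 0, 0, 0, 0, 0.5, 0, 0, 0, 0, 0, 0, 0.5, 0, 0, -3, 0, 0, 0, 0.5, 0, 0, -6, 0, 0, 0, 0.5, 0, 0, -10, 0, 0, 0, 0.5, 0, 0, -13, 0, 0, 0, 0.5, -2, -4, -13, 0, 0, 0, 0.5, -5, -25, -13, 0, 0, 0, 0.5, -5, -25, -13, 0, 0, 0, 0.5, -5, -25, -13, 0, 0, 0, 0.5],
)

```text
time: 6.42
eef_pos: [0.4813, 0.0218, 0.2073]
tcp_rot: [0.06, 0.998, -0.0, 0.0]
contact_force: [0.9, 0.3, 0.4]
opening: 0.5
finger_force: 0.0
```

Emit:
arm_command(
  series=[0, -18, 0, 0, 0, 0, 0.5, 0, -18, 0, 0, 0, 0, 0.5, 0, -18, 0, 0, 0, 0, 0.5, 0, -18, 0, 0, 0, 0, 0.5, 0, -18, 0, 0, 0, 0, 0.5, 0, -18, 0, 0, 0, 0, 0.5, 0, -18, 0, 0, 0, 0, 0.5],
)

```text
time: 7.0
eef_pos: [0.4597, -0.1561, 0.2067]
tcp_rot: [0.061, 0.998, 0.0, -0.0]
contact_force: [-0.0, -0.2, 0.1]
opening: 0.506
finger_force: 0.0
```

```bash
python3 - <<'E'
from h import *
t=vision.read_camera("top");s=vision.read_camera("side")
f=lambda i:cv2.resize(i,(400,400),interpolation=cv2.INTER_CUBIC)
cv2.imwrite("pics/c6.png",np.hstack([f(t["color"][90:190,160:260]),f(s["color"][145:245,160:260])]))
cv2.imwrite("pics/c7.png",np.hstack([f(t["color"][90:190,300:400]),f(s["color"][120:220,210:310])]))
st=telemetry.get_state();print(st["time"],st["eef_pos"],st["dq"].round(3))
E
```

```text
7.1 [ 0.45989076 -0.15471872  0.20674971] [ 0.016 -0.004  0.004 -0.002 -0.004 -0.005]
```

View pics/c6.png

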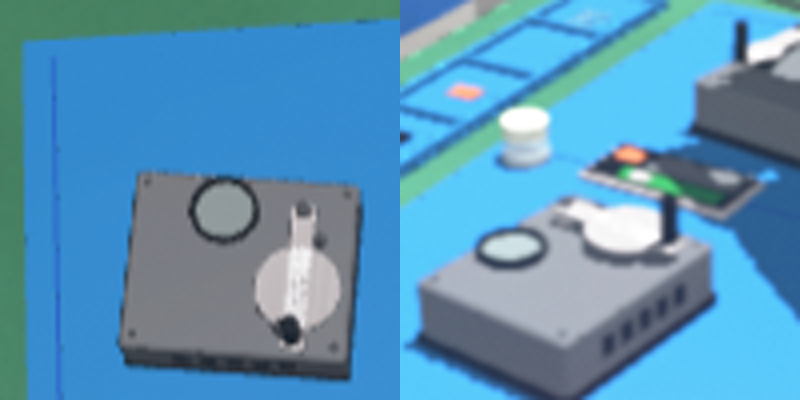

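View pics/c7.png

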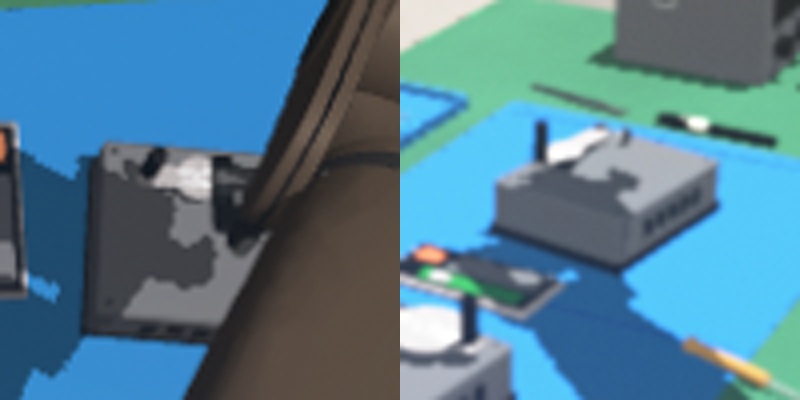

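The wide port at (224,210) lies fully open, and the large cover stands a quarter turn aside with its post at (290,330). The small cover is still shut, and the arm is clear at z≈0.2. I'll hand it in.

```bash
python3 -c "
from plant import ctrl
print(ctrl.sign_off())"
```

```text
the job is handed in; nothing more can be done
None
```

The larger cover is swung a quarter turn aside, close to its stop by camera, and its port lies open; the smaller cover is still shut, the arm was clear, and the job was handed in at about 7 s with no verdict returned.

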